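Rock the stuck overflow pipe out of the drain basin

TASK

The overflow pipe's rubber bung is stuck in the drained basin: rock the pipe over to one side and back upright, across the bung's narrow width, easing it up until the bung comes free of its seat, without dragging, lifting or tipping the basin. Then lower the pipe gently into the square steel bin, bung down, so that it stands on the bin's floor, and let go. Leave everything else standing where it is.

Things in the scene. Friction and masses are not known exactly. Their poses are not given: they have to be found in the camera images.
- basin: Low stainless drain basin, loose but heavy (6 kg): slides if pushed with more than about 25 N, lifts at 60 N. 280 (x) x 220 (y) x 85 mm high, walls 5 mm, inner floor 40 mm above its underside. Origin: centre of its underside, z up. The floor has a sump 68 (x) x 60 (y) mm, 26 mm deep, 45 mm from the centre towards -x, holding the pipe's bung. A cup and a scouring block are in its +x half.
- sump (a point): Centre of the sump's bottom, where the bung sits, 14 mm above the basin's underside; axes those of the basin. A straight pull must beat both lips at once and lifts the basin instead. Rocking the pipe along the basin's x takes two to three times the force of rocking along its y, and makes the basin slide.
- lip_pos (a point): Inner top edge of the stiff sprung rubber lip at the sump's +y side, over the rib on that side of the bung. A push of 10 to 20 N on the pipe's upper part towards -y turns the pipe about the bung's lower -y edge; this rib climbs, the resistance drops at a lean of 0.22 to 0.32 rad, and 0.06 to 0.1 rad further (rib 10 mm up) it passes onto the lip's flat top and cannot go back.
- lip_neg (a point): The same lip at the -y side, mirrored: freed by pushing the pipe towards +y. Either side may go first. Once one rib is on its lip, rocking the pipe back to upright, or up to 0.3 rad past it, about that rib (15 to 35 N upward at the grip, or a sideways push) frees the second rib, after about 10 mm; the resistance drops and the pipe lifts out freely.
- standpipe: Steel tube 28 mm wide on an oblong tapered black rubber bung, 160 mm in all, 0.2 to 0.5 kg, upright in the sump, axes along the basin's. Origin: centre of the bung's underside, z to the top. Bung 26 mm high, 52 (x) x 28 (y) mm below, 58 x 40 above; ribs on its +-y sides reach 18.5 mm from the middle, 3.5 to 6.5 mm up. Grip the bare tube (26 to 156 mm up); the top rim is 31 mm wide.
- pipe_top (a point): Centre of the pipe's upper end, 160 mm above the bung's underside.
- pipe_foot (a point): Centre of the bung's flat underside.
- square_bin: Square open steel bin, fixed to the table, 92 x 92 x 80 mm high, with a narrow outward rim (104 mm over it), walls 4 mm, inside 84 x 84 mm. Origin: centre of its underside; z up. The round steel pot of similar size is not it.
- bin_floor (a point): Centre of the square bin's inner floor, 4 mm above the table.
- round_pot: Round steel pot with two side loops, body 90 mm wide, 85 mm high, loose; origin: centre of its underside. To be left alone. It and the square bin may swap places.
- cup: Steel cup, 60 mm wide, 55 mm high, standing in the basin; origin: centre of its underside. To be left alone.
- scourer: Scouring block, 60 x 40 x 22 mm, lying in the basin; origin: centre of its underside. To be left alone.
- bowl: Steel bowl, 150 mm wide, 65 mm high, on the table; origin: centre of its underside. To be left alone.
- bottle: White bottle, 68 mm wide, 190 mm high, on the table's far side; origin: centre of its underside. To be left alone.
- jar: Jar, 70 mm wide, 90 mm high, on the table; origin: centre of its underside. To be left alone.
Things that resemble listed ones, but are neither listed nor needed, are in the scene too. What is shaped like the standpipe but green is not meant.

How it is judged:
By the outcome, as a careful person would: the job done as asked, in the order asked, and still so for the second after the job is handed in, with the robot touching nothing.
It also fails if it takes over 64 s, if anything falls off the work surface, if the arm or the gripper's body presses on something with over 40 N, if the wrist force passes 120 N, or if a joint passes its speed limit or range.

ROBOT

A 6-joint arm with a two-finger parallel gripper is mounted at the origin on the work surface. World frame = base frame: x ahead of the robot, y to its left, z up, the work surface at z = 0. Lengths are in mm, angles in rad, forces in N, time in s.
With the tool pointing down it reaches from about 325 to 900 mm from the base axis. Payload 3.5 kg.
Tool frame: the origin (TCP) lies at the very end of the fingers, on their centre line; the grasp point (between the pads) lies 19 mm behind it; z points along the fingers, y is the line along which they close (so a half turn about z gives the same grasp; the last joint's range is limited). The gripper opens to 85 mm and grips with 20 to 120 N. Pads are 22 mm wide; open, the fingers measure 114 mm over their backs; the gripper's body (76 mm by 85 mm) begins 54 mm behind the grasp point. The pads swing forward as they close: fully open they stand 13 mm farther back than shut.
Start: joints at [-0.103, 0.276, -0.026, 1.268, 0, 1.467], TCP at [624.997, -0.01, 231.313] pointing down, gripper open.
Joint ranges: [-3.12, 3.12], [-0.85, 1.88], [-1.08, 1.24], [-1.95, 2.15], [-1.57, 1.53], [-3.14, 3.14]. Speed limits (rad/s): [2.57, 2.57, 3.14, 3.14, 3.14, 3.14].

INTERFACE

Orientations are given as a rotation vector (axis times angle).
In Python, from plant import get_state, viewer, r gives the robot as it stands.
- The arm moves only by the shell command python3 -m pendant 'ROWS' [FORCE]. ROWS is JSON, a list of rows, each an object with "gripper": the opening, from 0 (shut) to 1 (fully open); "translation": the shift along the tool's x, y, z in units of 25 mm (1.0 is 25 mm), a list of three; "dr": the turn, a rotation vector about the tool's x, y, z in units of 6 degrees (1.0 is 6 degrees), a list of three. In form: [{"gripper": gripper, "translation": [x, y, z], "dr": [rx, ry, rz]}, ...]. A call has 1 to 20 rows; each row shifts and turns the commanded pose from where the row before left it, along the tool's axes as they then stand; what a row does not reach is not made up. A row lasts 1/12 s, in which the tool goes at most 41.7 mm and 7.16 degrees, less where a joint would pass 70% of its speed; a pose out of reach is approached as far as the arm can. A call is refused whole if a number of a shift passes 1 or a number of a turn 1, either way. A call with a gripper value outside its range is refused whole. The fingers move at their own pace and stop on an object; FORCE is the grip in N (left out, the last holds). Time passes only in rows, so rows that do not move let the fingers close. It gives the time, the measured TCP pose, the force, the opening and the grip force at its end, in the units of the state.
- get_state(): the state, without advancing time (a new reading comes with each control period).
- viewer.camera(name): name is "scene" or "side" or "wrist"; returns the picture (384x512x3 uint8, red, green, blue); there is no depth.
- viewer.calibration(name): a dict with "camera_matrix" (3x3 intrinsics, pixels), "world_to_cam" (4x4, takes a point from world to camera coordinates); the wrist camera has in their place "T_tool_cam" (4x4, takes a point from camera to tool coordinates, whose origin is the TCP and whose axes are the flange's). Camera axes: x right, y down, z forward; pixel columns grow to the right and rows downward; lengths in mm; the calibration is good to about 2 mm. A picture is of the moment at which its call begins: read the wrist's pose just before it. calibration takes no time and is no camera call.
- r.finish_job(): hands the job in; it is judged then, once.
The state is a dict: "time": time; "joint_positions": joint angles; "qvel": joint speeds; "joint_efforts": joint torques, N m; "position": TCP position; "eef_rot": TCP orientation; "wrist_force": force on the tool from outside, world axes, zero at the start; "torque": the same for the moment, N m; "opening": finger opening in mm; "grip_force": force on a finger pad.
Only numpy, scipy, OpenCV 4.12 (cv2) and the standard library are available. Lean on these libraries where they do the work, as an engineer would, in place of code of your own. Each camera call takes 0.05 s, during which the arm holds its last target. There are 200 camera calls.

## Working session

There is one attempt and no reset: what is moved stays moved. The work goes in short steps, Python scripts to look and compute and a shell command to move; the robot and the scene stay as the last step left them, time stands still between calls to the robot, and variables do not carry over. Pictures are saved under pics/ and viewed, at most 10 in all, crops included, and the job is handed in when it is done.

```bash
ls; mkdir -p pics
cat > h.py <<'E'
import numpy as np, cv2
from plant import get_state, viewer, r
from scipy.spatial.transform import Rotation as R
def ray(name,px,st=None):
    c=viewer.calibration(name);K=np.array(c["camera_matrix"])
    d=np.linalg.inv(K)@[px[0],px[1],1]
    if name=="wrist":
        T=np.array(c["T_tool_cam"]);A=R.from_rotvec(st["eef_rot"]).as_matrix()
        return A@T[:3,3]+np.array(st["position"]),A@T[:3,:3]@d
    M=np.array(c["world_to_cam"]);return -M[:3,:3].T@M[:3,3],M[:3,:3].T@d
def onz(name,px,z,st=None):
    o,d=ray(name,px,st);return o+d*(z-o[2])/d[2]
def proj(name,p):
    c=viewer.calibration(name);M=np.array(c["world_to_cam"]);q=M[:3,:3]@np.array(p)+M[:3,3]
    q=np.array(c["camera_matrix"])@q;return q[:2]/q[2]
def tri(a,b):
    (o1,d1),(o2,d2)=a,b;s=np.linalg.lstsq(np.c_[d1,-d2],o2-o1,rcond=None)[0]
    p,q=o1+s[0]*d1,o2+s[1]*d2;return (p+q)/2,np.linalg.norm(p-q)
def snap(name,f):
    im=viewer.camera(name);cv2.imwrite("pics/"+f,cv2.cvtColor(im,cv2.COLOR_RGB2BGR));return im
E
python3 - <<'E'
from h import *
np.set_printoptions(precision=2,suppress=True)
print(get_state())
a=snap("scene","scene0.png");b=snap("side","side0.png")
for n in("scene","side"):print(ray(n,(256,192)))
E
```

```text
pics
{'time': 0.0, 'joint_positions': array([-0.1 ,  0.28, -0.03,  1.27,  0.  ,  1.47]), 'qvel': array([ 0., -0.,  0.,  0.,  0., -0.]), 'joint_efforts': array([ -0.  , -44.55,  29.52,   0.02,  -0.  ,  -0.  ]), 'position': array([624.2 ,   0.08, 230.13]), 'eef_rot': array([-2.22, -2.22,  0.  ]), 'wrist_force': array([ 0.15, -0.61, -0.46]), 'torque': array([0.04, 0.01, 0.05]), 'grip_force': 0.0, 'opening': 85.3677937046126}
(array([1546.62,  208.18, 1144.86]), array([-0.66, -0.2 , -0.73]))
(array([ 573.27, -762.55,  901.14]), array([ 0.03,  0.66, -0.75]))
```

View pics/scene0.png

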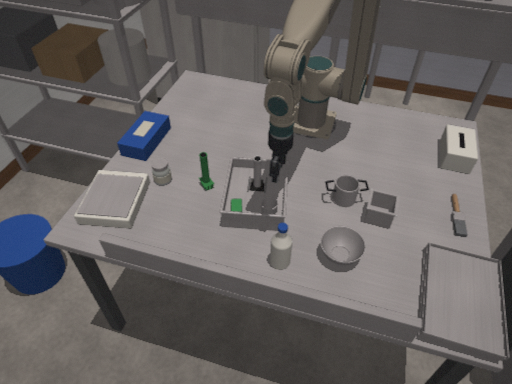

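View pics/side0.png

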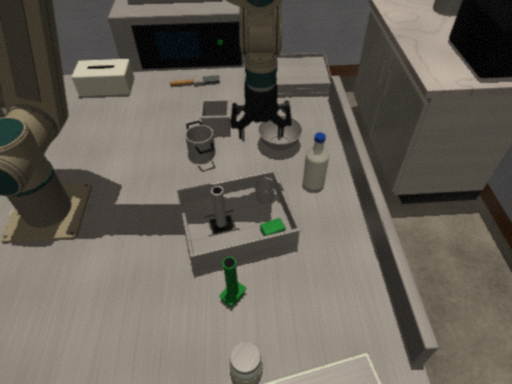

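The scene view shows the grey standpipe at (258,170) inside the basin, the green look-alike outside it at (205,170), the square bin at (380,209), and the round pot with loops at (347,190). In the side view these are at (219,205), (230,280), (215,118) and (200,138). The candidates for the pipe are grey and green, and I choose grey. The candidates for the bin are square and round, and I choose square. One close crop will check both.

Run:
```python
import cv2,numpy as np
a=cv2.imread("pics/scene0.png");b=cv2.imread("pics/side0.png")
def c(i,x,y,w,h,W,H):return cv2.resize(i[y:y+h,x:x+w],(W,H),interpolation=cv2.INTER_CUBIC)
# tiles 400x300
T=[c(a,210,145,100,75,400,300),c(a,325,165,100,75,400,300),c(b,170,170,133,100,400,300),c(b,180,90,100,75,400,300)]
cv2.imwrite("pics/crop0.png",np.vstack([np.hstack(T[:2]),np.hstack(T[2:])]))
```

```text
(no output)
```

View pics/crop0.png

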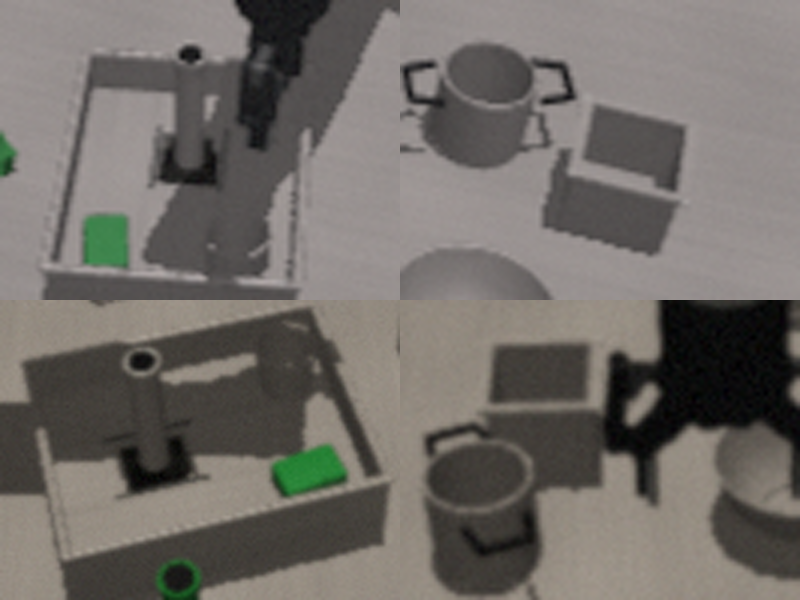

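The crop shows the grey pipe on its black bung, with its top at scene (257.5,158) and side (217,190). The square bin with its rim and the looped round pot are clearly different, so both choices hold.

Run:
```python
from h import *
np.set_printoptions(precision=1,suppress=True)
sd=lambda u,v:(170+u/3.008,170+(v-300)/3.008)
pt=tri(ray("scene",(257.5,158.25)),ray("side",sd(142,361)));print("top",pt, onz("scene",(257.5,158.25),174),onz("side",sd(142,361),174))
B=[onz("side",sd(*p),85) for p in[(22,362),(310,310),(385,482),(65,557)]];print("basin side",np.array(B),np.mean(B,0))
S=[onz("scene",(210+u/4,145+v/4),85) for u,v in[(90,53),(45,268),(298,290)]];print("basin scene",np.array(S),(S[0]+S[2])/2)
Q=[onz("side",(180+(u-400)/4,90+(v-300)/4),80) for u,v in[(492,343),(590,343),(603,407),(482,410)]];print("bin side",np.array(Q),np.mean(Q,0))
Q=[onz("scene",(325+(u-400)/4,165+v/4),80) for u,v in[(585,98),(688,125),(680,205),(568,170)]];print("bin sc",np.array(Q),np.mean(Q,0))
A=R.from_rotvec(get_state()["eef_rot"]).as_matrix();print(A)
```

```text
top (array([ 507.3, -106.5,  173.5]), np.float64(6.277107862355865)) [ 504.1 -105.2  174. ] [ 509.6 -110.2  174. ]
basin side [[ 391.   -23.4   85. ]
 [ 663.    23.6   85. ]
 [ 707.8 -183.2   85. ]
 [ 440.2 -238.    85. ]] [ 550.5 -105.2   85. ]
basin scene [[ 438.1 -227.3   85. ]
 [ 711.2 -171.5   85. ]
 [ 670.1   42.9   85. ]] [554.1 -92.2  85. ]
bin side [[450.7 399.7  80. ]
 [536.5 393.3  80. ]
 [546.1 302.3  80. ]
 [444.8 305.7  80. ]] [494.5 350.3  80. ]
bin sc [[440.9 313.4  80. ]
 [447.1 406.6  80. ]
 [546.2 406.2  80. ]
 [534.6 308.5  80. ]] [492.2 358.7  80. ]
[[-0.  1. -0.]
 [ 1.  0.  0.]
 [ 0. -0. -1.]]
```

```bash
python3 -m pendant '[{"gripper":1,"translation":[-0.61,-0.67,0],"dr":[0,0,0]},{"gripper":1,"translation":[-0.61,-0.67,0],"dr":[0,0,0]},{"gripper":1,"translation":[-0.61,-0.67,0],"dr":[0,0,0]},{"gripper":1,"translation":[-0.61,-0.67,0],"dr":[0,0,0]},{"gripper":1,"translation":[-0.61,-0.67,0],"dr":[0,0,0]},{"gripper":1,"translation":[-0.61,-0.67,0],"dr":[0,0,0]},{"gripper":1,"translation":[-0.61,-0.67,0],"dr":[0,0,0]},{"gripper":1,"translation":[0,0,0],"dr":[0,0,-1]},{"gripper":1,"translation":[0,0,0],"dr":[0,0,-1]},{"gripper":1,"translation":[0,0,0],"dr":[0,0,-1]}]'; python3 -c "
from h import *
print(get_state()['joint_positions'])"
```

```text
time: 0.93
position: [506.9, -107.0, 230.9]
eef_rot: [-1.841, -2.545, 0.0]
wrist_force: [0.6, -0.9, -0.3]
opening: 85.2
grip_force: 0.0
[-3.32902595e-01  8.79252100e-02 -2.55593361e-01  1.22813643e+00
  3.89534959e-05  9.19580202e-01]
```

```bash
python3 -m pendant '[{"gripper":1,"translation":[0,0,0],"dr":[0,0,-1]},{"gripper":1,"translation":[0,0,0],"dr":[0,0,-1]},{"gripper":1,"translation":[0,0,0],"dr":[0,0,-1]},{"gripper":1,"translation":[0,0,0],"dr":[0,0,-1]},{"gripper":1,"translation":[0,0,0],"dr":[0,0,-1]},{"gripper":1,"translation":[0,0,0],"dr":[0,0,-1]},{"gripper":1,"translation":[0,0,0],"dr":[0,0,-1]},{"gripper":1,"translation":[0,0,0],"dr":[0,0,-1]},{"gripper":1,"translation":[0,0,0],"dr":[0,0,-1]},{"gripper":1,"translation":[0,0,0],"dr":[0,0,-1]},{"gripper":1,"translation":[0,0,0],"dr":[0,0,-1]},{"gripper":1,"translation":[0,0,0],"dr":[0,0,-1]},{"gripper":1,"translation":[0,0,0],"dr":[0,0,-1]},{"gripper":1,"translation":[0,0,0],"dr":[0,0,-0.9]},{"gripper":1,"translation":[0,0,0],"dr":[0,0,0]}]'; python3 -c "
from h import *
print(get_state()['joint_positions'],R.from_rotvec(get_state()['eef_rot']).as_matrix().round(2))
print(viewer.calibration('wrist'))
snap('wrist','w1.png')"
```

```text
time: 2.18
position: [507.3, -106.6, 230.8]
eef_rot: [0.314, -3.125, -0.001]
wrist_force: [-0.5, 1.1, -0.3]
opening: 85.3
grip_force: 0.0
[-3.31852082e-01  8.86499798e-02 -2.55013242e-01  1.22824620e+00
  8.81249900e-06 -5.32378691e-01] [[-0.98 -0.2  -0.  ]
 [-0.2   0.98  0.  ]
 [ 0.    0.   -1.  ]]
{'camera_matrix': array([[299.53092856,   0.        , 256.22273186],
       [  0.        , 299.53092856, 195.60673465],
       [  0.        ,   0.        ,   1.        ]]), 'T_tool_cam': array([[-3.60518576e-04, -9.51587001e-01, -3.07379325e-01,
         7.91145400e+01],
       [ 9.99999882e-01, -2.42614582e-04, -4.21790406e-04,
         4.18131278e-01],
       [ 3.26795561e-04, -3.07379440e-01,  9.51586976e-01,
        -1.41807696e+02],
       [ 0.00000000e+00,  0.00000000e+00,  0.00000000e+00,
         1.00000000e+00]])}
```

View pics/w1.png

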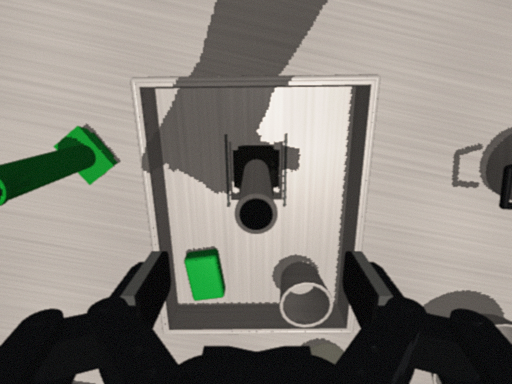

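The wrist view shows the tool aligned with the basin to about 1°. The pipe's top rim is centred near (256,213), the bung at (256,170), and the lip strips on either side at x≈229 and 286.

```bash
python3 -c "
from h import *
st=get_state();A=R.from_rotvec(st['eef_rot']).as_matrix()
for px,z in (((256.3,213.5),174),((256.8,152),80-0),((229,170),66-26+0),((286,170),40)):
  p=onz('wrist',px,z,st); print(p.round(1),(A.T@(p-st['position'])).round(1))
"
```

```text
[ 505.7 -106.6  174. ] [ 1.6  0.4 56.8]
[ 478.1 -111.5   80. ] [ 29.5   0.9 150.9]
[ 511.  -137.1   40. ] [  2.2 -30.6 190.8]
[498.4 -73.6  40. ] [  2.2  34.1 190.9]
```

```bash
python3 -m pendant '[{"gripper":1,"translation":[0.06,0.03,0.5],"dr":[0,0,-0.16]},{"gripper":1,"translation":[0,0,0.5],"dr":[0,0,0]},{"gripper":1,"translation":[0,0,0.5],"dr":[0,0,0]},{"gripper":1,"translation":[0,0,0.5],"dr":[0,0,0]},{"gripper":1,"translation":[0,0,0.5],"dr":[0,0,0]},{"gripper":1,"translation":[0,0,0.5],"dr":[0,0,0]},{"gripper":1,"translation":[0,0,0.5],"dr":[0,0,0]},{"gripper":1,"translation":[0,0,0.5],"dr":[0,0,0]},{"gripper":1,"translation":[0,0,0],"dr":[0,0,0]}]' && python3 -m pendant '[{"gripper":0,"translation":[0,0,0],"dr":[0,0,0]},{"gripper":0,"translation":[0,0,0],"dr":[0,0,0]},{"gripper":0,"translation":[0,0,0],"dr":[0,0,0]},{"gripper":0,"translation":[0,0,0],"dr":[0,0,0]},{"gripper":0,"translation":[0,0,0],"dr":[0,0,0]},{"gripper":0,"translation":[0,0,0],"dr":[0,0,0]},{"gripper":0,"translation":[0,0,0],"dr":[0,0,0]},{"gripper":0,"translation":[0,0,0],"dr":[0,0,0]},{"gripper":0,"translation":[0,0,0],"dr":[0,0,0]},{"gripper":0,"translation":[0,0,0],"dr":[0,0,0]}]' 90
```

```text
time: 2.98
position: [503.8, -105.5, 128.6]
eef_rot: [0.334, -3.119, -0.004]
wrist_force: [-0.4, 0.2, 0.2]
opening: 85.5
grip_force: 0.0
time: 3.82
position: [507.0, -106.7, 132.4]
eef_rot: [-0.338, 3.122, -0.002]
wrist_force: [0.7, -0.8, 6.2]
opening: 26.3
grip_force: 88.1
```

```bash
python3 -m pendant '[{"gripper":0,"translation":[0,0.07,-0.008],"dr":[0.143,0,0]},{"gripper":0,"translation":[0,0.07,-0.008],"dr":[0.143,0,0]},{"gripper":0,"translation":[0,0.07,-0.008],"dr":[0.143,0,0]},{"gripper":0,"translation":[0,0.07,-0.008],"dr":[0.143,0,0]},{"gripper":0,"translation":[0,0,0],"dr":[0,0,0]}]'; python3 -c "
from h import *
s=get_state();print(s['torque'],s['wrist_force'],R.from_rotvec(s['eef_rot']).as_matrix()[:,2])"
```

```text
time: 4.23
position: [505.4, -99.7, 132.8]
eef_rot: [-0.338, 3.113, -0.097]
wrist_force: [0.4, -2.0, 4.7]
opening: 26.4
grip_force: 88.6
[-0.24047092 -0.02201888 -0.01916268] [ 0.42226409 -1.97583205  4.68349805] [ 0.01513613 -0.06090753 -0.99802864]
```

```bash
python3 -m pendant '[{"gripper":0,"translation":[0,0.07,-0.01],"dr":[0.143,0,0]},{"gripper":0,"translation":[0,0.07,-0.01],"dr":[0.143,0,0]},{"gripper":0,"translation":[0,0.07,-0.01],"dr":[0.143,0,0]},{"gripper":0,"translation":[0,0.07,-0.01],"dr":[0.143,0,0]},{"gripper":0,"translation":[0,0.07,-0.01],"dr":[0.143,0,0]},{"gripper":0,"translation":[0,0.07,-0.01],"dr":[0.143,0,0]},{"gripper":0,"translation":[0,0,0],"dr":[0,0,0]}]'; python3 -c "
from h import *
s=get_state();print(s['torque'],s['wrist_force'],R.from_rotvec(s['eef_rot']).as_matrix()[:,2])"; python3 -m pendant '[{"gripper":0,"translation":[0,0.07,-0.01],"dr":[0.143,0,0]},{"gripper":0,"translation":[0,0.07,-0.01],"dr":[0.143,0,0]},{"gripper":0,"translation":[0,0.07,-0.01],"dr":[0.143,0,0]},{"gripper":0,"translation":[0,0.07,-0.01],"dr":[0.143,0,0]},{"gripper":0,"translation":[0,0,0],"dr":[0,0,0]}]'; python3 -c "
from h import *
s=get_state();print(s['torque'],s['wrist_force'],R.from_rotvec(s['eef_rot']).as_matrix()[:,2])"
```

```text
time: 4.82
position: [503.2, -89.8, 132.7]
eef_rot: [-0.335, 3.097, -0.239]
wrist_force: [4.2, -6.8, 1.6]
opening: 26.2
grip_force: 88.8
[-0.32900956 -0.3125755  -0.01615787] [ 4.19367011 -6.80908199  1.57997819] [ 0.03412447 -0.14946722 -0.98817765]
time: 5.23
position: [501.6, -83.0, 132.2]
eef_rot: [-0.333, 3.082, -0.331]
wrist_force: [3.5, -8.6, 0.4]
opening: 26.4
grip_force: 89.0
[-0.28401445 -0.48292116  0.07800143] [ 3.46326156 -8.64724969  0.35658987] [ 0.04655906 -0.20702446 -0.97722726]
```

```bash
python3 -m pendant '[{"gripper":0,"translation":[0,0.07,-0.01],"dr":[0.143,0,0]},{"gripper":0,"translation":[0,0.07,-0.01],"dr":[0.143,0,0]},{"gripper":0,"translation":[0,0.07,-0.01],"dr":[0.143,0,0]},{"gripper":0,"translation":[0,0.07,-0.01],"dr":[0.143,0,0]},{"gripper":0,"translation":[0,0,0],"dr":[0,0,0]}]'; python3 -c "
from h import *
s=get_state();print(s['torque'],s['wrist_force'],R.from_rotvec(s['eef_rot']).as_matrix()[:,2])"; python3 -m pendant '[{"gripper":0,"translation":[0,0.07,-0.01],"dr":[0.143,0,0]},{"gripper":0,"translation":[0,0.07,-0.01],"dr":[0.143,0,0]},{"gripper":0,"translation":[0,0.07,-0.01],"dr":[0.143,0,0]},{"gripper":0,"translation":[0,0.07,-0.01],"dr":[0.143,0,0]},{"gripper":0,"translation":[0,0,0],"dr":[0,0,0]}]'; python3 -c "
from h import *
s=get_state();print(s['torque'],s['wrist_force'],R.from_rotvec(s['eef_rot']).as_matrix()[:,2])
snap('side','s2.png');snap('scene','c2.png')
a=cv2.imread('pics/scene0.png');b=cv2.imread('pics/c2.png');a2=cv2.imread('pics/side0.png');b2=cv2.imread('pics/s2.png')
f=lambda i,x,y:cv2.resize(i[y:y+90,x:x+120],(400,300),interpolation=cv2.INTER_CUBIC)
cv2.imwrite('pics/cmp2.png',np.vstack([np.hstack([f(a,200,140),f(b,200,140)]),np.hstack([f(a2,175,170),f(b2,175,170)])]))"
```

```text
time: 5.65
position: [499.8, -75.6, 131.4]
eef_rot: [-0.332, 3.065, -0.422]
wrist_force: [3.4, -5.0, -2.6]
opening: 26.5
grip_force: 88.8
[-0.77670396 -0.89319074  0.14559362] [ 3.42327471 -4.97851212 -2.58032061] [ 0.05860146 -0.26382838 -0.96278785]
time: 6.07
position: [498.4, -70.1, 131.1]
eef_rot: [-0.329, 3.044, -0.519]
wrist_force: [2.9, -7.7, 0.3]
opening: 26.6
grip_force: 90.3
[-1.84394976 -0.87969507  0.17173092] [ 2.88331906 -7.72552952  0.33980271] [ 0.07099979 -0.32377018 -0.94346802]
```

View pics/cmp2.png

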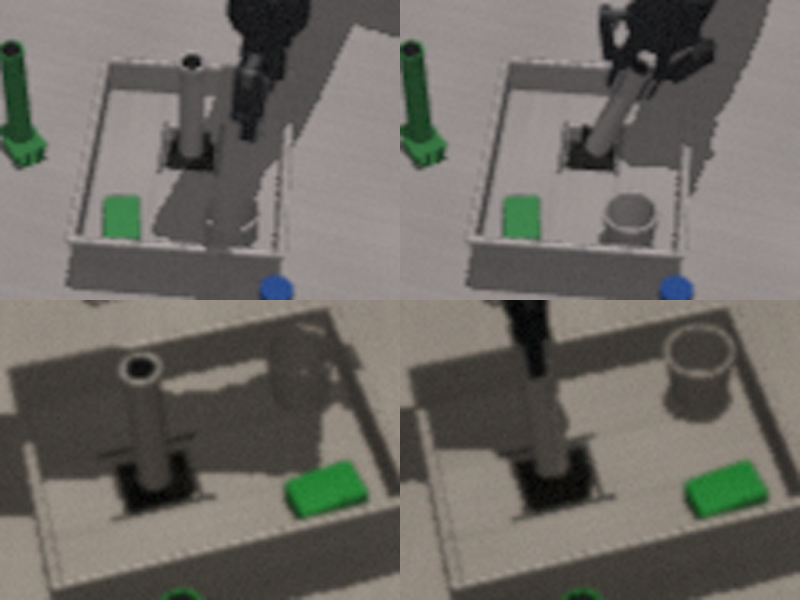

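The pipe leans with the gripper and the basin has not moved: its rim corners match in both pairs of pictures. I'll keep going.

```bash
for i in 1; do python3 -m pendant '[{"gripper":0,"translation":[0,0.07,-0.01],"dr":[0.143,0,0]},{"gripper":0,"translation":[0,0.07,-0.01],"dr":[0.143,0,0]},{"gripper":0,"translation":[0,0.07,-0.01],"dr":[0.143,0,0]},{"gripper":0,"translation":[0,0,0],"dr":[0,0,0]}]'; python3 -c "
from h import *
s=get_state();print(s['torque'],s['wrist_force'],R.from_rotvec(s['eef_rot']).as_matrix()[:,2])"; done;  python3 -m pendant '[{"gripper":0,"translation":[0,0.07,-0.01],"dr":[0.143,0,0]},{"gripper":0,"translation":[0,0.07,-0.01],"dr":[0.143,0,0]},{"gripper":0,"translation":[0,0,0],"dr":[0,0,0]},{"gripper":0,"translation":[0,0,0],"dr":[0,0,0]}]'; python3 -c "
from h import *
s=get_state();print(s['torque'],s['wrist_force'],R.from_rotvec(s['eef_rot']).as_matrix()[:,2])"
```

```text
time: 6.5
position: [497.3, -65.5, 129.9]
eef_rot: [-0.326, 3.027, -0.587]
wrist_force: [4.8, -10.3, -2.0]
opening: 26.3
grip_force: 90.2
[-1.87072361 -1.13173578  0.21580255] [  4.7616779  -10.29479664  -2.03875116] [ 0.07983316 -0.36536248 -0.92743567]
time: 6.83
position: [496.6, -62.4, 129.2]
eef_rot: [-0.324, 3.015, -0.632]
wrist_force: [5.0, -9.9, -2.4]
opening: 26.2
grip_force: 90.9
[-1.98738483 -1.1922555   0.31750282] [ 4.99988666 -9.93520814 -2.40703461] [ 0.08547737 -0.39230325 -0.91585576]
```

```bash
python3 -m pendant '[{"gripper":0,"translation":[0,0.07,-0.015],"dr":[0.143,0,0]},{"gripper":0,"translation":[0,0.07,-0.015],"dr":[0.143,0,0]},{"gripper":0,"translation":[0,0.07,-0.015],"dr":[0.143,0,0]},{"gripper":0,"translation":[0,0.07,-0.015],"dr":[0.143,0,0]},{"gripper":0,"translation":[0,0,0],"dr":[0,0,0]},{"gripper":0,"translation":[0,0,0],"dr":[0,0,0]}]'; python3 -c "
from h import *
s=get_state();print(s['torque'],s['wrist_force'],R.from_rotvec(s['eef_rot']).as_matrix()[:,2])
snap('wrist','w3.png');snap('scene','c3.png')
b=cv2.imread('pics/c3.png')[140:215,200:300]
cv2.imwrite('pics/v3.png',np.hstack([cv2.resize(cv2.imread('pics/w3.png'),(400,300)),cv2.resize(b,(400,300),interpolation=cv2.INTER_CUBIC)]))"
```

```text
time: 7.33
position: [494.7, -56.0, 127.7]
eef_rot: [-0.321, 2.989, -0.723]
wrist_force: [4.7, -11.2, -4.3]
opening: 26.3
grip_force: 91.4
[-2.29425184 -1.24101048  0.37036021] [  4.71826059 -11.18088843  -4.28066695] [ 0.0965133  -0.44668856 -0.88946867]
```

View pics/v3.png

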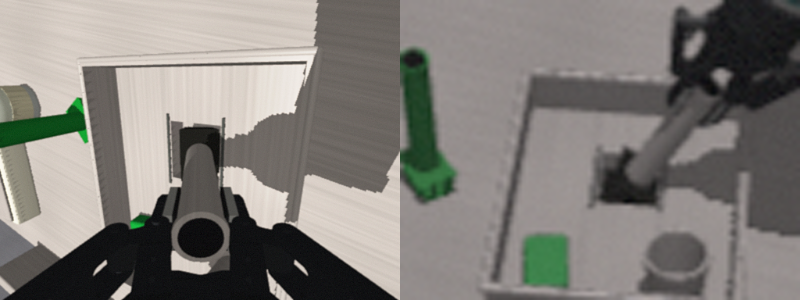

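The bung has turned with its -y side raised and the basin is in place. Now I'll rock back about that rib.

```bash
python3 -m pendant '[{"gripper":0,"translation":[0,-0.067,-0.013],"dr":[-0.143,0,0]},{"gripper":0,"translation":[0,-0.067,-0.013],"dr":[-0.143,0,0]},{"gripper":0,"translation":[0,-0.067,-0.013],"dr":[-0.143,0,0]},{"gripper":0,"translation":[0,-0.067,-0.013],"dr":[-0.143,0,0]},{"gripper":0,"translation":[0,-0.067,-0.013],"dr":[-0.143,0,0]},{"gripper":0,"translation":[0,-0.067,-0.013],"dr":[-0.143,0,0]},{"gripper":0,"translation":[0,-0.067,-0.013],"dr":[-0.143,0,0]},{"gripper":0,"translation":[0,-0.067,-0.013],"dr":[-0.143,0,0]},{"gripper":0,"translation":[0,0,0],"dr":[0,0,0]}]'; python3 -c "
from h import *
s=get_state();print(s['torque'],s['wrist_force'],R.from_rotvec(s['eef_rot']).as_matrix()[:,2])";python3 -m pendant '[{"gripper":0,"translation":[0,-0.067,-0.013],"dr":[-0.143,0,0]},{"gripper":0,"translation":[0,-0.067,-0.013],"dr":[-0.143,0,0]},{"gripper":0,"translation":[0,-0.067,-0.013],"dr":[-0.143,0,0]},{"gripper":0,"translation":[0,-0.067,-0.013],"dr":[-0.143,0,0]},{"gripper":0,"translation":[0,-0.067,-0.013],"dr":[-0.143,0,0]},{"gripper":0,"translation":[0,0,0],"dr":[0,0,0]}]'; python3 -c "
from h import *
s=get_state();print(s['torque'],s['wrist_force'],R.from_rotvec(s['eef_rot']).as_matrix()[:,2])"
```

```text
time: 8.18
position: [496.3, -67.8, 133.3]
eef_rot: [-0.325, 3.042, -0.543]
wrist_force: [6.7, -13.8, -13.2]
opening: 26.1
grip_force: 90.9
[-2.52434234 -1.78193804  0.40805558] [  6.68937425 -13.81656809 -13.19376297] [ 0.07035892 -0.3383418  -0.93838928]
time: 8.68
position: [497.0, -75.3, 135.0]
eef_rot: [-0.327, 3.07, -0.43]
wrist_force: [9.7, -15.1, -24.3]
opening: 26.1
grip_force: 92.5
[-2.89532106 -2.68841002  0.40427569] [  9.66594555 -15.13079206 -24.2896784 ] [ 0.05283538 -0.26884893 -0.96173212]
```

```bash
python3 -m pendant '[{"gripper":0,"translation":[-0.04,-0.05,0],"dr":[0,0,0]},{"gripper":0,"translation":[-0.04,-0.05,0],"dr":[0,0,0]},{"gripper":0,"translation":[0,-0.067,-0.011],"dr":[-0.143,0,0]},{"gripper":0,"translation":[0,-0.067,-0.011],"dr":[-0.143,0,0]},{"gripper":0,"translation":[0,-0.067,-0.011],"dr":[-0.143,0,0]},{"gripper":0,"translation":[0,0,0],"dr":[0,0,0]}]'; python3 -c "
from h import *
s=get_state();print(s['torque'],s['wrist_force'],R.from_rotvec(s['eef_rot']).as_matrix()[:,2])"
```

```text
time: 9.18
position: [498.8, -80.8, 135.9]
eef_rot: [-0.331, 3.088, -0.357]
wrist_force: [8.1, -13.4, -30.0]
opening: 26.5
grip_force: 92.6
[-2.54910921 -2.44699816  0.34509091] [  8.08786782 -13.43024335 -30.02814833] [ 0.03991367 -0.22396932 -0.97377854]
```

```bash
python3 -m pendant '[{"gripper":0,"translation":[-0.04,-0.085,-0.008],"dr":[-0.143,0,0]},{"gripper":0,"translation":[-0.04,-0.085,-0.008],"dr":[-0.143,0,0]},{"gripper":0,"translation":[0,-0.085,-0.008],"dr":[-0.143,0,0]},{"gripper":0,"translation":[0,-0.085,-0.008],"dr":[-0.143,0,0]},{"gripper":0,"translation":[0,0,0],"dr":[0,0,0]}]'; python3 -c "
from h import *
s=get_state();print(s['torque'],s['wrist_force'],R.from_rotvec(s['eef_rot']).as_matrix()[:,2])"
```

```text
time: 9.6
position: [500.9, -87.0, 137.7]
eef_rot: [-0.335, 3.106, -0.261]
wrist_force: [4.5, -7.1, -26.0]
opening: 26.4
grip_force: 95.1
[-2.46497936 -1.71626583  0.31299992] [  4.52718659  -7.07614407 -25.97872457] [ 0.02416546 -0.16427989 -0.98611772]
```

```bash
python3 -m pendant '[{"gripper":0,"translation":[-0.03,-0.08,-0.01],"dr":[-0.143,0,0]},{"gripper":0,"translation":[-0.03,-0.08,-0.01],"dr":[-0.143,0,0]},{"gripper":0,"translation":[0,-0.08,-0.01],"dr":[-0.143,0,0]},{"gripper":0,"translation":[0,-0.08,-0.01],"dr":[-0.143,0,0]},{"gripper":0,"translation":[0,0,0],"dr":[0,0,0]}]'; python3 -c "
from h import *
s=get_state();print(s['torque'],s['wrist_force'],R.from_rotvec(s['eef_rot']).as_matrix()[:,2])"; python3 -m pendant '[{"gripper":0,"translation":[0,-0.075,-0.012],"dr":[-0.143,0,0]},{"gripper":0,"translation":[0,-0.075,-0.012],"dr":[-0.143,0,0]},{"gripper":0,"translation":[0,-0.075,-0.012],"dr":[-0.143,0,0]},{"gripper":0,"translation":[0,-0.075,-0.012],"dr":[-0.143,0,0]},{"gripper":0,"translation":[0,0,0],"dr":[0,0,0]}]'; python3 -c "
from h import *
s=get_state();print(s['torque'],s['wrist_force'],R.from_rotvec(s['eef_rot']).as_matrix()[:,2])"
```

```text
time: 10.02
position: [503.1, -93.6, 139.7]
eef_rot: [0.337, -3.117, 0.166]
wrist_force: [1.6, -5.3, -25.1]
opening: 26.4
grip_force: 96.1
[-2.61109826 -1.117638    0.15272571] [  1.57291412  -5.31158366 -25.13003638] [ 0.00934452 -0.10549588 -0.99437583]
time: 10.43
position: [508.4, -99.8, 146.3]
eef_rot: [-0.337, 3.123, -0.067]
wrist_force: [-0.4, -2.1, -3.9]
opening: 26.3
grip_force: 93.5
[-0.63452116  0.11457235  0.00684977] [-0.40734289 -2.10126245 -3.88438482] [ 0.00463351 -0.04254051 -0.999084  ]
```

The upward force dropped to about the pipe's weight, so the bung is free. I'll lift gently and straighten.

```bash
python3 -m pendant '[{"gripper":0,"translation":[0,-0.08,-0.08],"dr":[-0.1,0,0]},{"gripper":0,"translation":[0,-0.08,-0.08],"dr":[-0.1,0,0]},{"gripper":0,"translation":[0,-0.04,-0.1],"dr":[-0.1,0,0]},{"gripper":0,"translation":[0,0,-0.1],"dr":[-0.1,0,0]},{"gripper":0,"translation":[0,0,-0.12],"dr":[0,0,0]},{"gripper":0,"translation":[0,0,-0.12],"dr":[0,0,0]},{"gripper":0,"translation":[0,0,0],"dr":[0,0,0]}]'; python3 -c "
from h import *
s=get_state();print(s['torque'],s['wrist_force'],R.from_rotvec(s['eef_rot']).as_matrix())"
```

```text
time: 11.02
position: [512.0, -104.7, 164.3]
eef_rot: [-0.338, 3.121, -0.005]
wrist_force: [0.4, -1.0, -4.2]
opening: 26.1
grip_force: 93.6
[-0.02915748 -0.01217265  0.0302801 ] [ 0.42974688 -0.98976348 -4.24432448] [[-0.9768011  -0.21413655  0.00226911]
 [-0.21414317  0.97679688 -0.00324791]
 [-0.00152097 -0.00365848 -0.99999215]]
```

```bash
python3 -m pendant '[{"gripper":0,"translation":[0,0,-0.4],"dr":[0,0,0]},{"gripper":0,"translation":[0,0,-0.5],"dr":[0,0,0]},{"gripper":0,"translation":[0,0,-0.5],"dr":[0,0,0]},{"gripper":0,"translation":[0,0,-0.5],"dr":[0,0,0]},{"gripper":0,"translation":[0,0,-0.5],"dr":[0,0,0]},{"gripper":0,"translation":[0,0,-0.5],"dr":[0,0,0]},{"gripper":0,"translation":[0,0,-0.2],"dr":[0,0,0]},{"gripper":0,"translation":[-0.13,-0.0,0],"dr":[0,0,0]},{"gripper":0,"translation":[-0.13,0.3,0],"dr":[0,0,0]},{"gripper":0,"translation":[-0.13,0.6,0],"dr":[0,0,0]},{"gripper":0,"translation":[-0.13,0.75,0],"dr":[0,0,0]},{"gripper":0,"translation":[-0.13,0.75,0],"dr":[0,0,0]},{"gripper":0,"translation":[-0.13,0.75,0],"dr":[0,0,0]},{"gripper":0,"translation":[-0.13,0.75,0],"dr":[0,0,0]},{"gripper":0,"translation":[-0.13,0.75,0],"dr":[0,0,0]},{"gripper":0,"translation":[-0.13,0.75,0],"dr":[0,0,0]}]' && python3 -m pendant '[{"gripper":0,"translation":[-0.13,0.75,0],"dr":[0,0,0]},{"gripper":0,"translation":[-0.13,0.75,0],"dr":[0,0,0]},{"gripper":0,"translation":[-0.13,0.75,0],"dr":[0,0,0]},{"gripper":0,"translation":[-0.13,0.75,0],"dr":[0,0,0]},{"gripper":0,"translation":[-0.13,0.75,0],"dr":[0,0,0]},{"gripper":0,"translation":[-0.13,0.75,0],"dr":[0,0,0]},{"gripper":0,"translation":[-0.13,0.75,0],"dr":[0,0,0]},{"gripper":0,"translation":[-0.13,0.75,0],"dr":[0,0,0]},{"gripper":0,"translation":[-0.13,0.75,0],"dr":[0,0,0]},{"gripper":0,"translation":[-0.13,0.75,0],"dr":[0,0,0]},{"gripper":0,"translation":[-0.13,0.75,0],"dr":[0,0,0]},{"gripper":0,"translation":[-0.13,0.75,0],"dr":[0,0,0]},{"gripper":0,"translation":[-0.13,0.75,0],"dr":[0,0,0]},{"gripper":0,"translation":[-0.1,0.75,0],"dr":[0,0,0.5]},{"gripper":0,"translation":[-0.1,0.6,0],"dr":[0,0,0.5]},{"gripper":0,"translation":[-0.1,0.4,0],"dr":[0,0,0.5]},{"gripper":0,"translation":[0,0.2,0],"dr":[0,0,0.5]},{"gripper":0,"translation":[0,0,0],"dr":[0,0,0.5]},{"gripper":0,"translation":[0,0,0],"dr":[0,0,0]}]'
python3 -c "
from h import *
snap('wrist','w4.png')"
```

```text
time: 12.35
position: [510.0, 35.4, 239.1]
eef_rot: [0.338, -3.121, 0.003]
wrist_force: [-0.2, -0.3, -4.3]
opening: 26.3
grip_force: 93.6
time: 13.93
position: [498.4, 330.9, 237.9]
eef_rot: [-0.072, -3.139, 0.006]
wrist_force: [0.1, 0.1, -5.1]
opening: 26.3
grip_force: 93.5
```

View pics/w4.png

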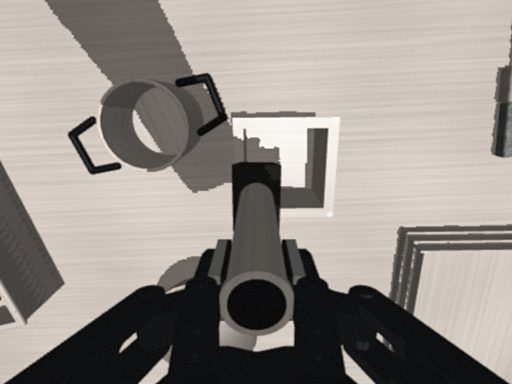

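The wrist view shows the bin's rim with corners at about (232,118), (339,118) and (332,215), square to the tool. The bin lies to the right of the hanging bung, and the looped pot is on the left at (145,125).

```bash
python3 -c "
from h import *
st=get_state();A=R.from_rotvec(st['eef_rot']).as_matrix()
P=[onz('wrist',p,80,st) for p in ((232,118),(339,118),(332,215))];c=(P[0]+P[2])/2
print(np.array(P).round(1),c.round(1),(A.T@(c-st['position'])).round(1),np.linalg.norm(P[0]-P[1]),np.linalg.norm(P[2]-P[1]))
print(A.round(3))
"
```

```text
[[435.8 309.3  80. ]
 [440.4 413.   80. ]
 [541.3 409.6  80. ]] [488.5 359.4  80. ] [ 11.   29.1 157.9] 103.81660659064644 100.920482136495
[[-0.999  0.044 -0.002]
 [ 0.044  0.999 -0.004]
 [ 0.002 -0.004 -1.   ]]
```

```bash
python3 -m pendant '[{"gripper":0,"translation":[0.12,0.38,0],"dr":[0,0,0]},{"gripper":0,"translation":[0.12,0.38,0],"dr":[0,0,0]},{"gripper":0,"translation":[0.12,0.38,0],"dr":[0,0,0]},{"gripper":0,"translation":[0,0,0],"dr":[0,0,0]},{"gripper":0,"translation":[0,0,0.3],"dr":[0,0,0]},{"gripper":0,"translation":[0,0,0.4],"dr":[0,0,0]},{"gripper":0,"translation":[0,0,0.4],"dr":[0,0,0]},{"gripper":0,"translation":[0,0,0],"dr":[0,0,0]}]'
python3 -c "
from h import *
snap('wrist','w5.png');snap('side','s5.png')
b=cv2.imread('pics/s5.png')[60:150,160:280]
cv2.imwrite('pics/v5.png',np.hstack([cv2.resize(cv2.imread('pics/w5.png'),(400,300)),cv2.resize(b,(400,300),interpolation=cv2.INTER_CUBIC)]))"
```

```text
time: 14.65
position: [490.1, 357.4, 208.2]
eef_rot: [-0.073, -3.136, 0.01]
wrist_force: [-0.5, -0.1, -4.3]
opening: 26.0
grip_force: 93.5
```

View pics/v5.png

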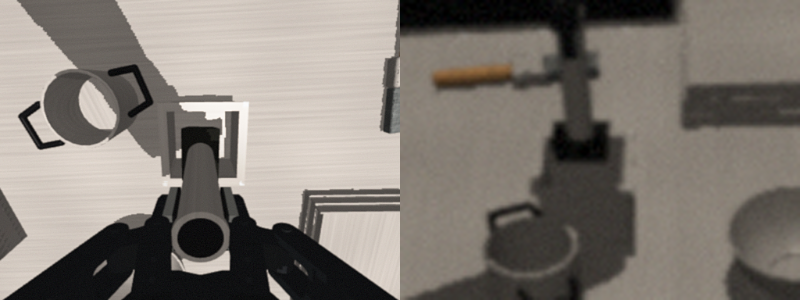

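The bung sits above the square bin's opening, but the rim looks a few mm to the right of it. I'll measure the rim's edges numerically.

```bash
python3 -c "
from h import *
g=cv2.GaussianBlur(cv2.imread('pics/w5.png',0),(1,3),0)
for v in (150,190,215,225,230): print(v,g[v,196:330:2])
for u in (240,290,310,314): print(u,g[115:260:2,u])
st=get_state();A=R.from_rotvec(st['eef_rot']).as_matrix()
for p in ((208.6,130),(317.4,130),(312.5,236),(211,236)):
  q=onz('wrist',p,80,st);print(p,q.round(1),(A.T@(q-st['position'])).round(1))
"
```

```text
150 [ 98  99  99 104 110 110 109 106 105  72  69  69  68  74 110 111 111 110
 110 110 111 113 112 110 112 112 112 112 108 110 111 109 108 172 241 246
 245 246 246 247 247 233 185 218 247 248 145 109 111 108  76  65  69  68
  72 215 245 244 243 245 243 213 211 211 211 211 211]
190 [102 105 104 103 106 106 104 109 107 104  72  68  68  67  75 105 110 149
  77  12  13  15  19  61  79  75  82  82  83  80  80  83  81  80  79  78
  79  58  18  16  19   9 125 238 236 215 100 108 109  96  68  67  67  64
 172 236 232 232 234 232 209 208 208 205 210 209 208]
215 [207 208 207 208 210 186 104 106 107 105  96  69  78  79  82  80  80  83
  65   9  49  78  78  77  77  80  80  83  82  82  81  82  79  82  77  78
  79  78  78  78  56  31  67  79  76  80  78  81  79  81  78  73  68  81
 219 222 223 223 224 208 203 202 200 202 200 201 201]
225 [210 212 210 210 210 201 142 139 172 213 203  95  79  77  78  80  77  77
  64  38  79  79  76  76  79  82  81  84  80  79  81  79  82  81  81  82
  78  80  77  77  80  50  73  75  74  75  75  75  77  74  73  75  71 107
 216 220 220 222 219 207 203 205 203 204 205 2
[... 1002 characters left out ...]
 239 238 237 237 237 236 234 234 234
 233 232 232 232 232 230 229 228 227 226 226 226 225 224 223 222 222 222
 222 222 221 219 218 221 235 225 202 201 203 204 203 205 189  96  27  16
  17]
314 [205 204 206 211 207 202 201 214 246 251 250 247 246 246 246 245 245 245
 245 245 244 244 243 243 243 242 242 242 241 240 240 238 238 237 236 235
 233 232 232 229 227 227 226 224 222 223 220 219 216 213 208 210 207 204
 205 207 207 211 205 206 207 205 201 201 205 203 201 205 204 203 205 209
 191]
(208.6, 130) [436.2 317.7  80. ] [ 52.7 -42.3 130.7]
(317.4, 130) [440.7 414.6  80. ] [ 52.7  54.8 130.2]
(312.5, 236) [544.4 411.3  80. ] [-51.   56.3 130. ]
(211, 236) [539.9 310.2  80. ] [-51.2 -45.  130.5]
```

```bash
python3 -m pendant '[{"gripper":0,"translation":[0.03,0.08,0],"dr":[0,0,0]},{"gripper":0,"translation":[0,0.08,0],"dr":[0,0,0]},{"gripper":0,"translation":[0,0.02,0],"dr":[0,0,0]},{"gripper":0,"translation":[0,0,0.3],"dr":[0,0,0]},{"gripper":0,"translation":[0,0,0.3],"dr":[0,0,0]},{"gripper":0,"translation":[0,0,0.3],"dr":[0,0,0]},{"gripper":0,"translation":[0,0,0.3],"dr":[0,0,0]},{"gripper":0,"translation":[0,0,0.3],"dr":[0,0,0]},{"gripper":0,"translation":[0,0,0.2],"dr":[0,0,0]},{"gripper":0,"translation":[0,0,0],"dr":[0,0,0]}]' && python3 -m pendant '[{"gripper":0,"translation":[0,0,0.2],"dr":[0,0,0]},{"gripper":0,"translation":[0,0,0.2],"dr":[0,0,0]},{"gripper":0,"translation":[0,0,0.2],"dr":[0,0,0]},{"gripper":0,"translation":[0,0,0.2],"dr":[0,0,0]},{"gripper":0,"translation":[0,0,0.2],"dr":[0,0,0]},{"gripper":0,"translation":[0,0,0.12],"dr":[0,0,0]},{"gripper":0,"translation":[0,0,0.12],"dr":[0,0,0]},{"gripper":0,"translation":[0,0,0],"dr":[0,0,0]}]'
```

```text
time: 15.58
position: [490.3, 362.6, 167.2]
eef_rot: [-0.072, -3.138, 0.008]
wrist_force: [0.2, -0.9, -4.7]
opening: 26.3
grip_force: 93.5
time: 16.25
position: [491.0, 363.0, 137.5]
eef_rot: [-0.072, -3.14, 0.006]
wrist_force: [-0.3, 0.1, -3.5]
opening: 26.2
grip_force: 93.5
```

```bash
python3 -m pendant '[{"gripper":0,"translation":[0,0,0.07],"dr":[0,0,0]},{"gripper":0,"translation":[0,0,0.07],"dr":[0,0,0]},{"gripper":0,"translation":[0,0,0.07],"dr":[0,0,0]},{"gripper":0,"translation":[0,0,0.07],"dr":[0,0,0]},{"gripper":0,"translation":[0,0,0.05],"dr":[0,0,0]},{"gripper":0,"translation":[0,0,0.05],"dr":[0,0,0]},{"gripper":0,"translation":[0,0,0],"dr":[0,0,0]}]' && python3 -m pendant '[{"gripper":0,"translation":[0,0,0.04],"dr":[0,0,0]},{"gripper":0,"translation":[0,0,0.04],"dr":[0,0,0]},{"gripper":0,"translation":[0,0,0],"dr":[0,0,0]}]'
```

```text
time: 16.83
position: [491.3, 363.1, 128.5]
eef_rot: [0.072, 3.141, -0.005]
wrist_force: [-0.4, -0.0, -4.0]
opening: 26.6
grip_force: 93.5
time: 17.08
position: [491.4, 363.1, 126.7]
eef_rot: [0.072, 3.14, -0.005]
wrist_force: [0.3, -0.4, -4.3]
opening: 26.4
grip_force: 93.5
```

```bash
python3 -m pendant '[{"gripper":0,"translation":[0,0,0.04],"dr":[0,0,0]},{"gripper":0,"translation":[0,0,0],"dr":[0,0,0]}]'
```

```text
time: 17.25
position: [491.4, 363.2, 125.7]
eef_rot: [0.072, 3.14, -0.005]
wrist_force: [-0.1, -0.4, -4.5]
opening: 26.3
grip_force: 93.5
```

```bash
for i in 1 2 3; do python3 -m pendant '[{"gripper":0,"translation":[0,0,0.04],"dr":[0,0,0]},{"gripper":0,"translation":[0,0,0.02],"dr":[0,0,0]},{"gripper":0,"translation":[0,0,0],"dr":[0,0,0]}]' | grep -E "pos|force"; done
```

```text
position: [491.4, 363.1, 124.2]
wrist_force: [0.0, 0.1, -4.2]
grip_force: 93.5
position: [491.4, 363.2, 122.7]
wrist_force: [0.3, 0.4, -4.7]
grip_force: 93.5
position: [491.8, 363.3, 122.5]
wrist_force: [-1.5, -1.7, 3.1]
grip_force: 94.2
```

```bash
python3 -m pendant '[{"gripper":0.36,"translation":[0,0,0],"dr":[0,0,0]},{"gripper":0.4,"translation":[0,0,0],"dr":[0,0,0]},{"gripper":0.5,"translation":[0,0,0],"dr":[0,0,0]},{"gripper":0.7,"translation":[0,0,0],"dr":[0,0,0]},{"gripper":0.7,"translation":[0,0,0],"dr":[0,0,0]},{"gripper":0.7,"translation":[0,0,0],"dr":[0,0,0]},{"gripper":0.7,"translation":[0,0,0],"dr":[0,0,0]}]' 20; python3 -m pendant '[{"gripper":0.7,"translation":[0,0,-0.1],"dr":[0,0,0]},{"gripper":0.7,"translation":[0,0,-0.3],"dr":[0,0,0]},{"gripper":0.7,"translation":[0,0,-0.5],"dr":[0,0,0]},{"gripper":0.7,"translation":[0,0,-0.5],"dr":[0,0,0]},{"gripper":0.7,"translation":[0,0,-0.7],"dr":[0,0,0]},{"gripper":0.7,"translation":[0,0,-0.7],"dr":[0,0,0]},{"gripper":0.7,"translation":[0,0,-0.7],"dr":[0,0,0]},{"gripper":0.7,"translation":[0,0,-0.5],"dr":[0,0,0]},{"gripper":0.7,"translation":[0,0,0],"dr":[0,0,0]},{"gripper":0.7,"translation":[0,0,0],"dr":[0,0,0]}]'
python3 -c "
from h import *
snap('wrist','w6.png');snap('side','s6.png');snap('scene','c6.png')
b=cv2.imread('pics/s6.png')
f=lambda i:cv2.resize(i,(400,300),interpolation=cv2.INTER_CUBIC)
cv2.imwrite('pics/v6.png',np.vstack([np.hstack([f(cv2.imread('pics/w6.png')),f(b[60:150,160:280])]),np.hstack([f(b),f(cv2.imread('pics/c6.png')[130:280,190:390])])]))"
```

```text
time: 18.58
position: [491.5, 363.2, 121.4]
eef_rot: [0.072, 3.14, -0.005]
wrist_force: [-0.2, 0.5, -0.6]
opening: 59.6
grip_force: 0.0
time: 19.42
position: [492.2, 364.0, 223.0]
eef_rot: [0.072, 3.137, -0.002]
wrist_force: [-0.5, -0.3, 0.0]
opening: 59.5
grip_force: 0.0
```

View pics/v6.png

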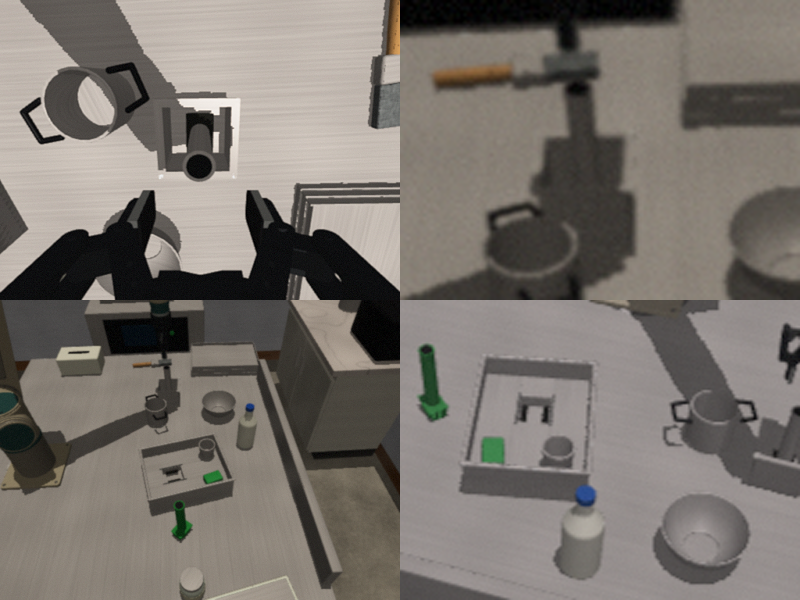

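The pipe stands upright in the square bin, with its top at wrist (200,165) within the rim. The basin's sump is empty, and everything else is where it was. The gripper is clear, so I'm handing in.

```bash
python3 -c "
from h import *
print(get_state()['time'],r.finish_job())"
```

```text
the job is handed in; nothing more can be done
19.5667 None
```

The bung came free by rocking without moving the basin, and the pipe now stands bung down on the square bin's floor, released; everything else looks undisturbed in the last pictures, and I handed the job in at 19.6 s.

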